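# Stack the second tier of a bench storage rack

### The arm

A 6-joint arm with a two-finger parallel gripper is mounted at the origin on a cart in front of the work surface, level with it; the furniture and walls round the work are solid. World frame = base frame: x ahead of the robot, y to its left, z up, the work surface at z = 0. Lengths are in mm, angles in rad, forces in N, time in s.
With the tool pointing down it reaches from about 300 to 775 mm from the base axis. Payload 14.6 kg.
Tool frame: the origin (TCP) lies where the fingers leave the gripper's body, on its centre line; the fingertips stand 97 mm ahead of it and the grasp point (between the pads) lies ahead of it (grip_depth is the z of the grasp point in the tool frame, in mm); z points along the fingers, y is the line along which they close (so a half turn about z gives the same grasp; the last joint's range is limited). The gripper opens to 94 mm and grips with 3 to 60 N. Pads are 16 mm wide; open, the fingers measure 119 mm over their backs; the gripper's body (75 mm by 177 mm) begins 78 mm behind the grasp point.
Start: joints at [-1.299, 0.3, 1.521, -0, 1.321, -0.067], TCP at [182.788, -518.728, 302.646] pointing down, gripper open.
Joint ranges: [-3.03, 3.03], [-0.79, 2.21], [0.23, 2.52], [-1.04, 4.18], [0, 3.07], [-2.55, 2.55]. Speed limits (rad/s): [2.22, 2.22, 2.57, 3.14, 3.14, 3.14].

### API

Orientations are given as [roll, pitch, yaw] about the fixed x, y, z axes, in that order (R = Rz(yaw) Ry(pitch) Rx(roll)).
In Python, from cell import read_state, camera, sign_off, regions_of, spot_point, grip_depth gives the robot as it stands. The module is installed in compiled form; this text tells all that it offers.
- The arm moves only by the tool send_rows, never from a script. Its argument "series" is a list of rows, each a list of 3 entries, a list of its own where there are three numbers: the shift along the world's x, y, z in mm, then the turn about the world's z in degrees, then the closure, from -1 (fully open) to 1 (shut), so that 0 is half open. A call has 1 to 12 rows; each row shifts and turns the commanded pose from where the row before left it; what a row does not reach is not made up. A row lasts 1/10 s, in which the tool goes at most 50 mm and 8.59 degrees, less where a joint would pass 70% of its speed; a pose out of reach is approached as far as the arm can. A call is refused whole if a number of a shift passes 50 or a number of a turn 8.59, either way. A call with a gripper value outside its range is refused whole. The fingers move at their own pace and stop on an object; "squeeze" is the grip in N (left out, the last holds). Time passes only in rows, so rows that do not move let the fingers close. It gives the time, the measured TCP pose, the force, the opening and the grip force at its end, in the units of the state.
- read_state(): the state, without advancing time (a new reading comes with each control period).
- camera(name): name is "scene" or "top" or "wrist"; returns a dict with "color" (480x640x3 uint8, blue, green, red), "fx", "fy", "cx", "cy" (pixels), "camera_from_world" (4x4, takes a point from world to camera coordinates). Camera axes: x right, y down, z forward; pixel columns grow to the right and rows downward; lengths in mm; the calibration is good to about 2 mm. A picture is of the moment at which its call begins. There is no depth.
- sign_off(): hands the job in; it is judged then, once.
Trained networks look in a picture, given as the dict that the camera call returned (one of the last four; its "shot" number tells which), for a name from the list of things; names that differ only in an ending like _2 or _b are one class to them, and where a whole thing is asked for, a point or a joint stands for the part that bears it (a point fixed in the world has none). Each returns a list of dicts, best first, with "confidence" (0 to 1); they miss things now and then, are a little off and sometimes report something else, mostly with a low value. They report only what shows in the picture. A call takes as long as a camera call.
- regions_of(thing, picture): "mask" (480x640 bool, what is visible of it).
- spot_point(thing, picture): "point" ([x, y, z] in mm, in the coordinates of the camera as it stood for that picture, good to about 4 mm: a listed point, or the origin of a listed thing).
The state is a dict: "clock": time; "joints": joint angles; "qd": joint speeds; "effort": joint torques, N m; "eef_pos": TCP position; "eef_rot": TCP orientation; "wrist_force": force on the tool from outside, world axes, zero at the start; "moment": the same for the moment, N m; "finger_gap": finger opening in mm; "finger_force": force on a finger pad.
Only numpy, scipy, OpenCV 4.12 (cv2) and the standard library are available. Lean on these libraries where they do the work, as an engineer would, in place of code of your own. Each camera call takes 0.05 s, during which the arm holds its last target. There are 200 camera calls.

### The job

Put the yellow rack tier on top of the blue one: lower it onto the metal socket ring so that all four of its feet go fully home in the four corner sockets and it sits level. The ring is not bolted on quite centrally, so feel for the sockets; do not drop the tier, and leave the things around where they are.

Things in the scene. Friction and masses are not known exactly. Their poses are not given: they have to be found in the camera images.
- upper_tier: Loose yellow stacking tier, about 0.4 kg, 126x106x100 mm, standing upright. Origin: centre of the underside at foot-tip level; x along its carrying bar, y across, z up; same after a half turn. Four round steel feet, 12 mm diameter (tapering to 8.4 mm over the last 4 mm), 16 mm long, at x=+-55, y=+-45 mm, under 16 mm square posts up to z=87 mm. Deck with rims below z=38 mm.
- carry_bar (a point): Middle of the upper tier's black carrying bar, 92 mm above its origin, same axes. Bar along x, 12 mm wide (y), 16 mm high (+-8 mm), free between x=-49 and +49 mm; grip it here from above, closing along y: nothing stands beside it above the deck. Cross rails only at x=+-55 mm, 8 to 20 mm below. The bar can slip or tip a little in the fingers at each touch.
- lower_tier: Blue lower tier, bolted to the bench, 60 mm high, carrying the fixed grey metal socket ring, top face at z=78 mm. Origin: centre of its underside on the bench; x along its long side, y across, z up. With all feet home the upper tier's origin is 64 mm above this origin (z), directly over the ring's true centre; feet that miss the sockets rest 14 mm higher, on the pads.
- ring_nominal (a point): Nominal centre of the ring's top face, on the lower tier's z axis at z=78 mm, same axes. The true ring centre lies anywhere within +-10 mm along x and +-10 mm along y of it (slotted bolt holes), differs every time and is NOT in any reading; the ring is parallel. Ring 160x140 mm: flat 50 mm pads at x=+-55, y=+-45 mm, each with a centred square blind socket 14.6 mm wide, 14 mm deep, 0.7 mm chamfer.
- wick_reel: Turquoise reel of desolder wick, 48 x 64 x 11 mm, lying loose on the lower tier's deck; leave alone. Origin: centre of its underside.
- wool_tin: Round brass-coloured tin with tip-cleaning wool, 63 x 60 x 48 mm, bystander. Origin: centre of its underside.
- bit_cup: Black cup with iron tips, 64 x 64 x 91 mm, bystander. Origin: centre of its underside.
- tape_roll: Roll of black tape, 58 x 56 x 19 mm, lying flat, bystander. Origin: centre of its underside.
- side_cutters: Red-handled side cutters, 36 x 128 x 12 mm, bystander. Origin: centre of the underside.
- flux_tin: Shallow open tin of amber flux, 46 x 46 x 16 mm, bystander. Origin: centre of its underside.

How it is judged:
By the outcome, as a careful person would: the job done as asked, in the order asked, and still so for the second after the job is handed in, with the robot touching nothing.
It also fails if it takes over 72 s, if anything falls off the work surface, if the arm or the gripper's body presses on something with over 40 N, if the wrist force passes 120 N, or if a joint passes its speed limit or range.

## Working session

There is one attempt and no reset: what is moved stays moved. The work goes in short steps, Python scripts to look and compute and a tool call to move; the robot and the scene stay as the last step left them, time stands still between calls to the robot, and variables do not carry over. Pictures are saved under pics/ and viewed, at most 10 in all, crops included, and the job is handed in when it is done.

Besides the shell and the picture viewer there is one more tool, called after "Request:" as name(argument=value, ...), one argument or row to a line, values as JSON. send_rows: Moves the arm, as the interface text tells. Its arguments: {"type":"object","properties":{"series":{"type":"array"},"squeeze":{"type":"number"}},"required":["series"]}

```bash
mkdir -p pics; cat > h.py <<'E'
import numpy as np, cv2
from cell import *
def w(pic,p):
    T=np.linalg.inv(pic["camera_from_world"]); return (T@np.r_[p,1])[:3]
def px(pic,P):
    c=(pic["camera_from_world"]@np.r_[P,1])[:3]; return np.array([pic["fx"]*c[0]/c[2]+pic["cx"],pic["fy"]*c[1]/c[2]+pic["cy"]])
E
python3 - <<'E'
from h import *
s=read_state(); print(s, grip_depth)
ims=[]
for n in ["scene","top"]:
    p=camera(n); cv2.imwrite(f"pics/{n}0.png",p["color"])
    print(n,w(p,[0,0,0]).round())
    for t in ["upper_tier","carry_bar","lower_tier","ring_nominal","wick_reel","wool_tin","bit_cup","tape_roll","side_cutters","flux_tin"]:
        print(t,[(round(d["confidence"],2),w(p,d["point"]).round(1).tolist()) for d in spot_point(t,p)[:2]])
E
```

```text
{'clock': 0.0, 'joints': array([-1.29859877e+00,  3.00499539e-01,  1.52158484e+00, -5.25698504e-06,
        1.32070691e+00, -6.65497065e-02]), 'qd': array([-8.15095973e-04,  1.40876680e-03,  1.39670644e-03,  7.88169359e-05,
       -7.97026825e-04, -7.63212585e-04]), 'effort': array([-5.07048389e-04, -5.31803906e+01, -3.52735770e+01,  7.08722044e-02,
        2.44771270e-02, -2.37865919e-05]), 'eef_pos': array([ 182.75002449, -518.59085151,  302.06907641]), 'eef_rot': array([-3.14039634e+00, -7.46289540e-05,  3.38748522e-01]), 'wrist_force': array([-0.71621513,  0.67214884, -0.04122009]), 'moment': array([-0.01272257, -0.00361473,  0.01194191]), 'finger_force': 0.0, 'finger_gap': 93.6854681216591} 78.39999999999999
scene [-51. 515. 789.]
upper_tier [(0.61, [519.0, -79.3, -4.1])]
carry_bar [(0.74, [519.3, -83.1, 89.2])]
lower_tier [(0.72, [481.6, 182.2, -3.4])]
ring_nominal [(0.65, [483.0, 188.2, 68.8]), (0.25, [699.0, 33.8, -4.3])]
wick_reel [(0.57, [482.4, 188.2, 16.9])]
wool_tin [(0.59, [571.6, -218.6, -4.6])]
bit_cup [(0.77, [670.7, -129.5, -2.2]), (0.24, [483.0, 189.4, 70.6])]
tape_roll [(0.67, [697.7, 35.5, -3.9]), (0.6, [491.0, 405.1, -3.1])]
side_cutters [(0.57, [725.3, 206.1, -2.3]), (0.4, [480.8, 190.4, 15.2])]
flux_tin [(0.87, [484.9, 403.7, -4.3]), (0.39, [517.0, -80.1, -3.5])]
top [ 477.  125. 1165.]
upper_tier [(0.92, [516.4, -82.7, 1.6])]
carry_bar [(0.62, [520.2, -75.5, 92.2])]
lower_tier [(0.9, [479.2, 186.4, 2.4])]
ring_nominal [(0.81, [481.8, 189.0, 78.3])]
wick_reel [(0.87, [487.8, 187.2, 17.5])]
wool_tin [(0.61, [569.6, -215.9, 0.1])]
bit_cup [(0.8, [669.8, -133.2, -0.8])]
tape_roll [(0.64, [695.4, 34.3, 3.3])]
side_cutters [(0.83, [724.1, 209.2, 1.6])]
flux_tin [(0.71, [483.1, 406.0, 5.1])]
```

View pics/scene0.png

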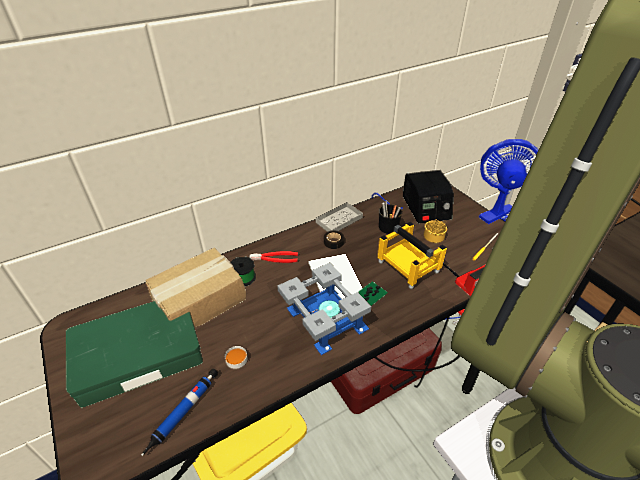

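View pics/top0.png

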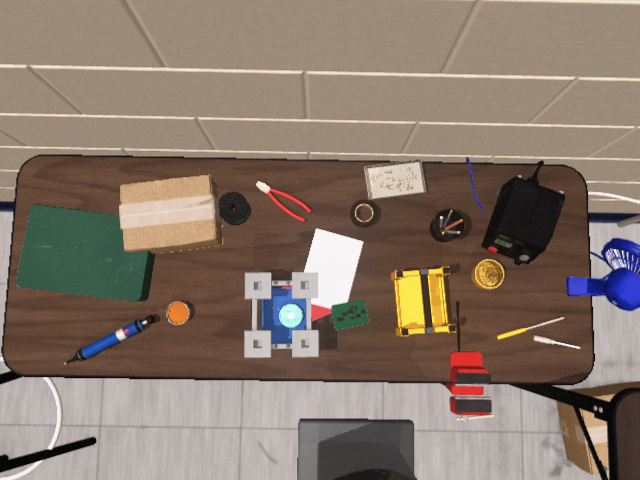

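Scene: the yellow tier is at top-view (425,300) and the ring at (282,315), both with long axes roughly along world x. The reel shows through the ring at (290,315), and the network positions agree with this. I'll go above the tier now.

Request:
send_rows(
  series=[
    [[28,36,3],-1.6,-1],
    [[28,36,3],-1.6,-1],
    [[28,36,3],-1.6,-1],
    [[28,36,3],-1.6,-1],
    [[28,36,3],-1.6,-1],
    [[28,36,3],-1.6,-1],
    [[28,36,3],-1.6,-1],
    [[28,36,3],-1.6,-1],
    [[28,36,3],-1.6,-1],
    [[28,36,3],-1.6,-1],
    [[28,36,0],-1.6,-1],
    [[28,36,0],-1.6,-1],
  ],
)

```text
clock: 2.3
eef_pos: [519.7, -84.9, 332.9]
eef_rot: [3.141, -0.001, 0.003]
wrist_force: [0.8, -0.0, 0.9]
finger_gap: 94.0
finger_force: 0.0
```

Request:
send_rows(
  series=[
    [[0,0,0],0,-1],
    [[0,0,0],0,-1],
  ],
)

```text
clock: 2.5
eef_pos: [518.9, -86.1, 332.3]
eef_rot: [-3.142, 0.001, 0.006]
wrist_force: [0.2, -0.4, -0.6]
finger_gap: 93.9
finger_force: 0.0
```

```bash
python3 - <<'E'
from h import *
s=read_state(); print(s["clock"],s["eef_pos"],s["eef_rot"],s["wrist_force"])
p=camera("wrist"); cv2.imwrite("pics/w1.png",p["color"]); np.save("w1.npy",p["camera_from_world"]); print(p["fx"],p["cx"],p["cy"],w(p,[0,0,0]))
for t in ["upper_tier","carry_bar"]: print(t,[(round(d["confidence"],2),w(p,d["point"]).round(1).tolist()) for d in spot_point(t,p)[:2]])
for P in [(520,-80,92),(570,-80,100),(470,-80,100)]: print(P,px(p,P))
E
```

```text
2.5 [518.94816144 -86.12961609 332.33855329] [-3.14157876e+00  6.23412737e-04  5.72300907e-03] [ 0.17296955 -0.43968531 -0.58609577]
423.7869954209681 318.13413751771174 236.9675031323803 [592.12432276 -85.24995693 415.25047797]
upper_tier [(0.68, [516.5, -78.1, -0.6])]
carry_bar [(0.58, [516.2, -77.1, 93.0]), (0.23, [697.1, 31.1, 1.5])]
(520, -80, 92) [311.02073693 222.09177906]
(570, -80, 100) [310.94728342 157.85672163]
(470, -80, 100) [310.75366329 285.90871027]
```

View pics/w1.png

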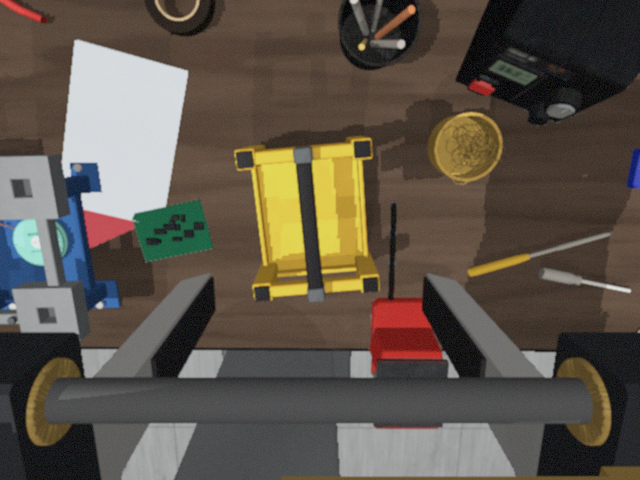

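The wrist view shows the bar running (303,155)–(316,295), a yaw of about 5°. Two ring sockets are visible at (22,187) and (50,310). I'll compute the bar and the ring from these.

```bash
cat >> h.py <<'E'
def back(K,T,uv,z):
    fx,fy,cx,cy=K; Ti=np.linalg.inv(T); d=Ti[:3,:3]@[(uv[0]-cx)/fx,(uv[1]-cy)/fy,1]; o=Ti[:3,3]
    return o+d*(z-o[2])/d[2]
def K(p): return p["fx"],p["fy"],p["cx"],p["cy"]
def blob(g,uv,r,th):
    u,v=map(int,uv); a=max(u-r,0); c=(g[v-r:v+r+1,a:u+r+1]<th).astype(np.uint8)
    n,l,st,ce=cv2.connectedComponentsWithStats(c); i=min(range(1,n),key=lambda k:np.hypot(*(ce[k]-[u-a,r]))+(50 if st[k,4]<4 else 0))
    return ce[i]+[a,v-r],st[i,4]
E
python3 - <<'E'
from h import *
p=camera("wrist"); g=cv2.cvtColor(p["color"],cv2.COLOR_BGR2GRAY); k=K(p);T=p["camera_from_world"]
print(g[187,0:50],g[310,30:75])
e=[back(k,T,q,100) for q in [(303.5,155),(316,295)]]; print("bar",e,np.degrees(np.arctan2(e[0][1]-e[1][1],e[0][0]-e[1][0])))
pc=[back(k,T,q,87) for q in [(244,160),(361,148),(262,293),(370,285)]]; print("posts",np.mean(pc,0))
for uv in [(22,187),(50,310)]:
    c,a=blob(g,uv,12,100); print(c,a,back(k,T,c,76))
t=camera("top"); g=cv2.cvtColor(t["color"],cv2.COLOR_BGR2GRAY); kt=K(t);Tt=t["camera_from_world"]
P=[]
for uv in [(257,286),(305,286),(257,343),(305,343)]:
    print(g[uv[1]-6:uv[1]+7,uv[0]-8:uv[0]+9].min(1))
    c,a=blob(g,uv,7,120); q=back(kt,Tt,c,76); P.append(q); print(c,a,q)
P=np.array(P); print("ring top",P.mean(0), np.degrees([np.arctan2(*(P[i]-P[j])[1::-1]) for i,j in [(0,2),(1,3)]]))
e=[back(kt,Tt,q,100) for q in [(428,268),(434,331)]]; print("bar top",e)
cv2.imwrite("pics/crop.png",np.vstack([cv2.resize(t["color"][265:365,235:365],None,fx=5,fy=5,interpolation=0)]))
E
```

```text
[164 165 164 167 166 165 164 167 166 153 119  94  66  65  64  62  64  59
  65  66  67  66  81 107 112 113 113 115 120 143 163 169 169 168 168 168
 170 167 167 168 168 167 170 167 167 169 169 170 170 167] [163 163 163 161 155 135 104  78  68  66  63  68  58  64  59  63  72  90
 110 113 109 111 117 139 159 167 167 162 164 164 166 164 164 162 164 164
 165 164 165 164 165 166 161 139  91]
bar [array([571.57409684, -76.20127173, 100.        ]), array([461.69201887, -85.52522238, 100.        ])] 4.850166338517214
posts [516.57375829 -80.09426372  87.        ]
[ 17.42533937 188.57918552] 221 [542.85382996 154.91402547  76.        ]
[ 44.47619048 315.8994709 ] 189 [431.67555339 150.87604257  76.        ]
[193 164 124 100 101 102 103 101 100 124 176 196 196]
[255.5 285.5] 24 [541.02836583 245.52266062  76.        ]
[171 131 113 120 120 118 119 118 119 159 183 183 183]
[302.2 286.2] 5 [541.17547845 156.05243309  76.        ]
[195 196 174 123  95  96  98  96  97  98  97 169 197]
[255.8        344.23333333] 30 [430.01483653 241.4627447   76.        ]
[181 180 151 123 119 119 119 120 117 107 124 169 179]
[304.75  345.875] 8 [428.35784247 148.85117033  76.        ]
ring top [485.14413082 197.97225219  76.        ] [2.09445125 3.65229211]
bar top [array([578.07239391, -81.46512289, 100.        ]), array([460.41572538, -91.83576909, 100.        ])]
```

View pics/crop.png

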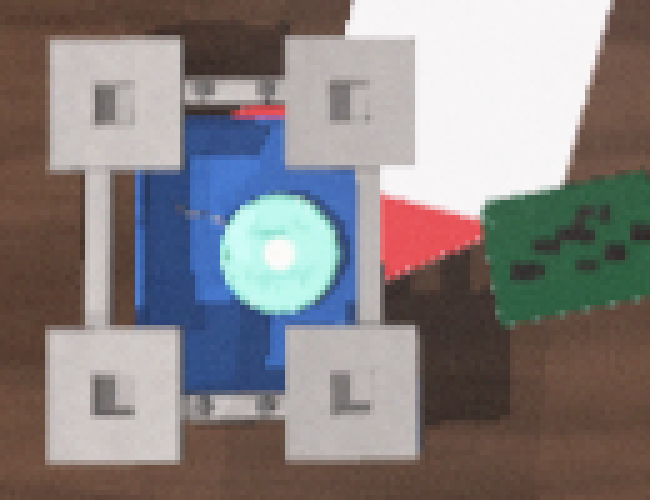

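The crop shows all four sockets, at about (113,101), (349,101), (112,395) and (352,394). I'll back-project those outlines at the ring's top face.

```bash
python3 - <<'E'
from h import *
t=camera("top");kt=K(t);Tt=t["camera_from_world"]
c=[(113.5,101),(349,101),(112,395),(352,394)]
P=np.array([back(kt,Tt,(234.6+u/5,264.6+v/5),78) for u,v in c]); print(P.round(1),P.mean(0))
c=[(115.5,104.5),(350,104.5),(113,394.5),(352.5,394.5)] # pad centres
P=np.array([back(kt,Tt,(234.6+u/5,264.6+v/5),78) for u,v in c]); print(P.round(1),P.mean(0)); print(np.degrees(np.arctan2((P[0]+P[1]-P[2]-P[3])[1],(P[0]+P[1]-P[2]-P[3])[0])))
p=camera("wrist");k=K(p);T=p["camera_from_world"];g=cv2.cvtColor(p["color"],cv2.COLOR_BGR2GRAY)
W=[]
for uv in [(20,188),(46,312)]:
    cc,a=blob(g,uv,18,142); W.append(back(k,T,cc,78)); print(cc,a,W[-1])
d=W[0]-W[1]; yaw=np.arctan2(d[1],d[0]); print(np.degrees(yaw),np.hypot(*d[:2]),"centre",(W[0]+W[1])/2+45*np.array([-np.sin(yaw),np.cos(yaw),0]))
for nm,q in [("wrist",p),("top",t)]:
    for n in ["lower_tier","ring_nominal","upper_tier","carry_bar"]: print(nm,n,[w(q,d["point"]).round(1).tolist() for d in spot_point(n,q)[:1]])
# posts yaw
pc=np.array([back(k,T,q,87) for q in [(244,160),(361,148),(262,293),(370,285)]]);print(pc)
E
```

```text
[[542.3 241.9  78. ]
 [543.8 151.8  78. ]
 [431.3 239.   78. ]
 [433.1 148.4  78. ]] [487.62417212 195.29993441  78.        ]
[[541.  241.1  78. ]
 [542.5 151.4  78. ]
 [431.5 238.7  78. ]
 [432.9 148.2  78. ]] [486.96142688 194.85495678  78.        ]
1.475113055243976
[ 19.65803109 188.51554404] 386 [543.4126623  151.84747704  78.        ]
[ 45.21192053 315.52980132] 302 [433.15881756 148.94476089  78.        ]
1.5081104408151345 110.29204885287209 centre [487.10140953 195.3805314   78.        ]
wrist lower_tier []
wrist ring_nominal []
wrist upper_tier [[516.8, -76.8, 2.7]]
wrist carry_bar [[517.1, -78.9, 92.7]]
top lower_tier [[476.2, 185.1, 1.5]]
top ring_nominal [[486.0, 189.7, 77.2]]
top upper_tier [[479.7, 186.6, -1.3]]
top carry_bar []
[[ 567.04033957  -30.11073607   87.        ]
 [ 576.26423092 -119.43188476   87.        ]
 [ 458.1471866   -40.54301501   87.        ]
 [ 465.44489851 -129.95227595   87.        ]]
```

The two views agree: ring centre (487.2,195.3) at yaw 1.5°, and bar centre (516.6,−80.1) at yaw about 5.3°. I'll descend to grasp.

Request:
send_rows(
  series=[
    [[-2,6,-20],5,-1],
    [[0,0.6,-40],0,-1],
    [[0,0,-40],0,-1],
    [[0,0,-30],0,-1],
    [[0,0,-20],0,-1],
    [[0,0,-12],0,-1],
    [[0,0,0],0,-1],
  ],
  squeeze=45,
)

```text
clock: 3.95
eef_pos: [516.4, -80.0, 169.6]
eef_rot: [-3.141, 0.002, 0.091]
wrist_force: [-1.2, -1.3, 0.2]
finger_gap: 93.9
finger_force: 0.0
```

Request:
send_rows(
  series=[
    [[0,0,0],0,0.3],
    [[0,0,0],0,0.5],
    [[0,0,0],0,0.7],
    [[0,0,0],0,1],
    [[0,0,0],0,1],
    [[0,0,0],0,1],
    [[0,0,0],0,1],
    [[0,0,0],0,1],
  ],
  squeeze=45,
)

```text
clock: 4.75
eef_pos: [516.8, -80.1, 170.6]
eef_rot: [-3.142, -0.0, 0.091]
wrist_force: [0.4, 0.5, 0.2]
finger_gap: 33.5
finger_force: 0.0
```

Request:
send_rows(
  series=[
    [[0,0,0],0,1],
    [[0,0,0],0,1],
    [[0,0,0],0,1],
    [[0,0,0],0,1],
    [[0,0,0],0,1],
    [[0,0,0],0,1],
    [[0,0,0],0,1],
  ],
)

```text
clock: 5.45
eef_pos: [516.7, -80.1, 170.6]
eef_rot: [-3.141, 0.0, 0.091]
wrist_force: [-0.9, 1.0, -1.9]
finger_gap: 11.9
finger_force: 45.0
```

Request:
send_rows(
  series=[
    [[0,0,5],0,1],
    [[0,0,15],0,1],
    [[0,0,30],0,1],
    [[0,0,40],0,1],
    [[0,0,30],0,1],
    [[0,0,10],0,1],
    [[0,0,0],0,1],
  ],
)

```text
clock: 6.15
eef_pos: [516.9, -80.2, 301.3]
eef_rot: [3.141, -0.002, 0.091]
wrist_force: [-0.3, 0.3, -4.0]
finger_gap: 11.6
finger_force: 45.0
```

```bash
python3 - <<'E'
from h import *
s=read_state(); print(s["clock"],s["eef_pos"],s["eef_rot"],s["wrist_force"],s["moment"],s["finger_gap"])
p=camera("wrist"); cv2.imwrite("pics/w2.png",p["color"])
print([w(p,d["point"]).round(1).tolist() for n in ["carry_bar","upper_tier"] for d in spot_point(n,p)[:1]])
E
```

```text
6.15 [516.86333416 -80.21562803 301.25193002] [ 3.14096313e+00 -1.58050292e-03  9.08704516e-02] [-0.31112856  0.33679692 -4.02172117] [0.01895926 0.0141409  0.01108744] 11.600632716689162
[[515.1, -78.5, 222.2]]
```

View pics/w2.png

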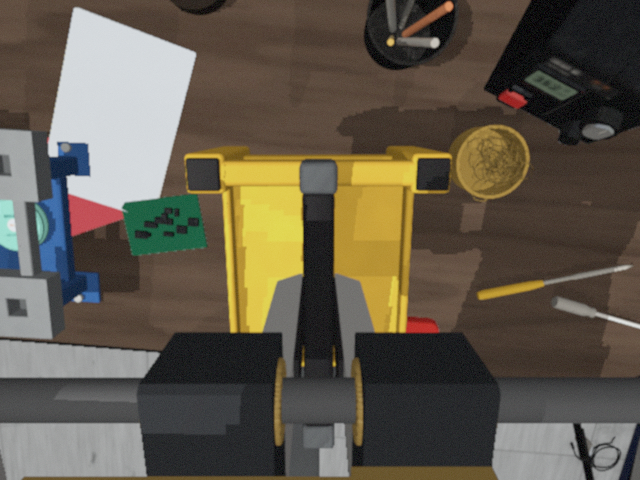

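The tier is held level: the far post caps at (204,173) and (431,174) are in the same row and symmetric about cx. I'll check its x offset relative to the TCP.

```bash
python3 - <<'E'
from h import *
s=read_state(); p=camera("wrist"); y=s["eef_rot"][2]; R=np.array([[np.cos(y),-np.sin(y)],[np.sin(y),np.cos(y)]])
for q,l in [((204.5,173),(55,45)),((431.5,174),(55,-45))]:
    P=back(K(p),p["camera_from_world"],q,301.3-78.4-5); d=R.T@(P[:2]-s["eef_pos"][:2]); print(P,d,"expect",l)
E
```

```text
[567.98444778 -30.98012018 217.9       ] [55.84634471 44.19787204] expect (55, 45)
[ 575.53793195 -117.80866819  217.9       ] [ 55.48815625 -42.95787116] expect (55, -45)
```

Request:
send_rows(
  series=[
    [[-2,15,0],0,1],
    [[-3,30,0],-0.7,1],
    [[-5,40,0],-1,1],
    [[-5,45,0],-1,1],
    [[-5,45,0],-1,1],
    [[-4,40,0],0,1],
    [[-3,30,0],0,1],
    [[-2,20,0],0,1],
    [[-1,10,0],0,1],
    [[0,0,0],0,1],
    [[0,0,-15],0,1],
    [[0,0,-10],0,1],
  ],
)

```text
clock: 7.55
eef_pos: [486.7, 194.0, 274.7]
eef_rot: [3.141, 0.001, 0.026]
wrist_force: [0.4, -0.9, -4.3]
finger_gap: 11.4
finger_force: 45.0
```

```bash
python3 - <<'E'
from h import *
s=read_state(); print(s["clock"],s["eef_pos"],s["eef_rot"],s["wrist_force"],s["moment"],s["finger_gap"])
p=camera("wrist"); cv2.imwrite("pics/w3.png",p["color"])
t=camera("top");cv2.imwrite("pics/t3.png",cv2.resize(t["color"][255:375,225:375],None,fx=5,fy=5,interpolation=0))
E
```

```text
7.55 [486.72237993 194.0132267  274.68254153] [3.14122317e+00 7.36760698e-04 2.55089210e-02] [ 0.35416206 -0.87189942 -4.2828878 ] [ 0.04393751 -0.0121387  -0.02605669] 11.434664108343673
```

View pics/w3.png

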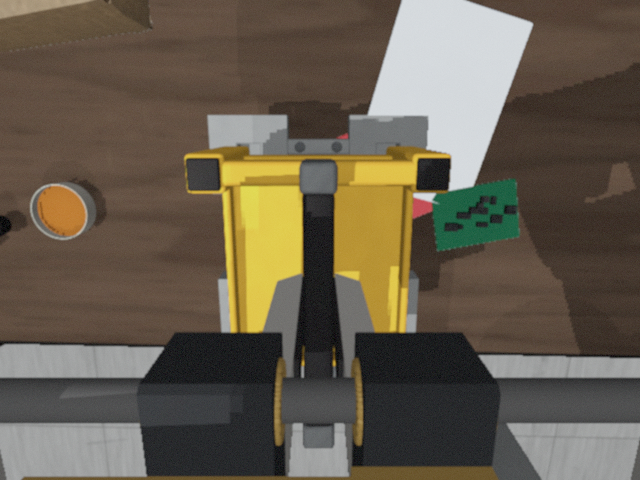

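Ring pad outer edges are at columns 208 and 427, centred at 317.5, against the tier's 318, so y lines up well. Lowering gently while watching the force.

Request:
send_rows(
  series=[
    [[0,0.4,-12],0,1],
    [[0,0,-8],0,1],
    [[0,0,-3],0,1],
    [[0,0,-1.5],0,1],
    [[0,0,-1],0,1],
    [[0,0,-1],0,1],
    [[0,0,-1],0,1],
    [[0,0,0],0,1],
  ],
)

```text
clock: 8.45
eef_pos: [486.8, 195.3, 248.2]
eef_rot: [3.142, -0.0, 0.026]
wrist_force: [0.5, -0.2, -3.5]
finger_gap: 11.6
finger_force: 45.0
```

Request:
send_rows(
  series=[
    [[0,0,-1],0,1],
    [[0,0,-1],0,1],
    [[0,0,-1],0,1],
    [[0,0,0],0,1],
  ],
)

```text
clock: 8.85
eef_pos: [486.7, 195.2, 245.0]
eef_rot: [3.142, 0.0, 0.026]
wrist_force: [0.6, 1.2, -3.1]
finger_gap: 11.9
finger_force: 45.0
```

Request:
send_rows(
  series=[
    [[0,0,-1],0,1],
    [[0,0,-1],0,1],
    [[0,0,-1],0,1],
    [[0,0,0],0,1],
  ],
)

```text
clock: 9.25
eef_pos: [486.7, 195.2, 242.0]
eef_rot: [3.141, 0.0, 0.026]
wrist_force: [-0.2, -0.8, -5.3]
finger_gap: 11.4
finger_force: 45.0
```

Request:
send_rows(
  series=[
    [[0,0,-1],0,1],
    [[0,0,-1],0,1],
    [[0,0,-1],0,1],
    [[0,0,-1],0,1],
    [[0,0,0],0,1],
  ],
)

```text
clock: 9.75
eef_pos: [486.8, 195.2, 237.9]
eef_rot: [3.141, 0.0, 0.026]
wrist_force: [-0.5, -1.2, -4.2]
finger_gap: 11.6
finger_force: 45.0
```

Request:
send_rows(
  series=[
    [[0,0,-1],0,1],
    [[0,0,-1],0,1],
    [[0,0,-1],0,1],
    [[0,0,0],0,1],
  ],
)

```text
clock: 10.15
eef_pos: [486.7, 195.3, 235.0]
eef_rot: [3.142, 0.0, 0.026]
wrist_force: [0.3, -0.1, -4.4]
finger_gap: 11.4
finger_force: 45.0
```

Request:
send_rows(
  series=[
    [[0,0,-0.5],0,1],
    [[0,0,-0.5],0,1],
    [[0,0,0],0,1],
  ],
)

```text
clock: 10.45
eef_pos: [486.8, 195.4, 234.4]
eef_rot: [-3.141, -0.0, 0.026]
wrist_force: [-0.4, -0.5, -0.0]
finger_gap: 11.6
finger_force: 45.0
```

Request:
send_rows(
  series=[
    [[0,0,-0.5],0,1],
    [[0,0,-0.5],0,1],
    [[0,0,0],0,1],
  ],
)

```text
clock: 10.75
eef_pos: [486.9, 195.4, 234.3]
eef_rot: [-3.141, -0.001, 0.026]
wrist_force: [-6.2, -1.2, 9.3]
finger_gap: 12.0
finger_force: 45.0
```

Contact came at TCP z of about 234.4, which matches the expected fully-home height of 234.6. Releasing and retreating.

Request:
send_rows(
  series=[
    [[0,0,0.4],0,1],
    [[0,0,0],0,0.6],
    [[0,0,0],0,0.2],
    [[0,0,0],0,-0.2],
    [[0,0,0],0,-0.6],
    [[0,0,0],0,-0.6],
    [[0,0,0],0,-0.6],
    [[0,0,0],0,-0.6],
    [[0,0,0],0,-0.6],
    [[0,0,0],0,-0.6],
  ],
)

```text
clock: 11.75
eef_pos: [486.8, 195.3, 233.5]
eef_rot: [-3.142, 0.0, 0.026]
wrist_force: [0.1, 0.9, 0.5]
finger_gap: 74.9
finger_force: 0.0
```

Request:
send_rows(
  series=[
    [[0,0,10],0,-0.6],
    [[0,0,25],0,-0.6],
    [[0,0,40],0,-0.6],
    [[0,0,40],0,-0.6],
    [[0,0,20],0,-0.6],
    [[0,0,0],0,-0.6],
    [[0,0,0],0,-0.6],
  ],
)

```text
clock: 12.45
eef_pos: [486.6, 195.2, 368.5]
eef_rot: [-3.142, -0.0, 0.026]
wrist_force: [0.4, -0.4, -0.5]
finger_gap: 75.2
finger_force: 0.0
```

```bash
python3 - <<'E'
from h import *
s=read_state(); print(s["clock"],s["eef_pos"],s["wrist_force"],s["finger_gap"])
for n in ["wrist","scene"]:
    p=camera(n)
    print(n,[(t,w(p,d["point"]).round(1).tolist()) for t in ["carry_bar","upper_tier","wick_reel"] for d in spot_point(t,p)[:1]])
    if n=="wrist": a=p["color"]
    else: b=cv2.resize(p["color"][230:370,250:400],(514,480),interpolation=cv2.INTER_CUBIC)
cv2.imwrite("pics/end.png",cv2.resize(np.hstack([a,b]),None,fx=.69,fy=.69))
E
```

```text
12.45 [486.62216485 195.21849598 368.477608  ] [ 0.36133413 -0.43906646 -0.53996936] 75.22125437263249
wrist [('carry_bar', [484.3, 198.6, 157.3]), ('upper_tier', [486.5, 197.2, 65.2])]
scene [('carry_bar', [491.5, 193.3, 153.1]), ('upper_tier', [487.7, 197.8, 59.4]), ('wick_reel', [483.9, 187.2, 17.4])]
```

View pics/end.png

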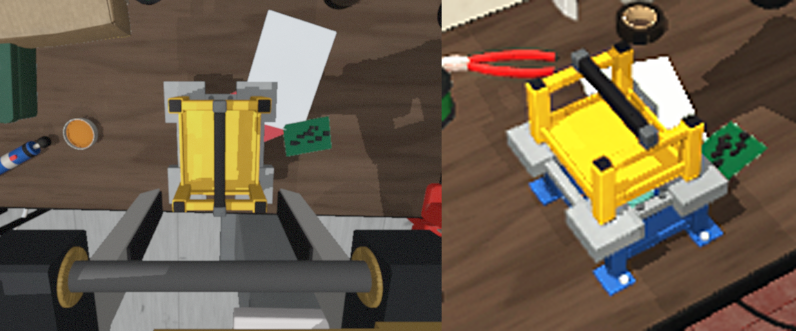

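The picture shows the tier sitting level on the ring with no feet visible above the pads, its posts resting right at pad level. Origin z is about 62–65, and the gripper is clear.

```bash
python3 -c "
from cell import sign_off; print(sign_off())"
```

```text
the job is handed in; nothing more can be done
None
```

The yellow tier is on the blue one with all four feet home in the ring sockets and sitting level; the gripper is clear, nothing else was touched, and the job was handed in at about 12.5 s.

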